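# Slide a corrosion coupon under the holder's spring clip

## Task

Load the copper test coupon into its holder: hold the yellow spring-clip bar down with one fingertip and, while it is held down, push the coupon along the bed with the other fingertip until it is fully home against the end stop; then let the clip come down on it and move clear. Push the coupon only, never lift it, and leave the nuts, tube stub, jar and gauge where they are.

Things in the scene. Friction and masses are not known exactly. Their poses are not given: they have to be found in the camera images.
- holder: Coupon holder fixed to the bench: grey base 140 x 118 x 8 mm, aluminium bed on it 50 mm wide (y -25 to 25), x -96 to 29 mm, top 20 mm above the bench. Origin: at bench level, mid-width of the bed, below the front face of the clip's jaw. x: the way the coupon is pushed; z up; y from the bed towards the press bar. Slippery white side rails 5 mm higher than the bed, 39 mm apart, x -35 to 27 mm.
- end_stop (a point): Middle of the near face of the dark end stop, 5 mm above the bed, at x = 22, y = 0, z = 25 mm in the holder's frame; the stop rises 10 mm above the bed.
- clip (a joint): Angle of the sprung yellow rocking clip, rad: 0 at rest (jaw down), 0.35 at its stop with the press bar fully down. The 8 mm coupon passes under the jaw above about 0.2, and is blocked by the jaw's front face below 0.15. Released with the coupon under it, it rests at about 0.15. It springs back; the bar takes about 3 N to start moving and 7 N to hold fully down.
- jaw (a point): Underside of the clip's jaw (moves with the clip), middle of its front edge. The jaw is a steel roll 8 mm thick, x 0 to 12 mm, above the middle of the bed; 3 mm above the bed at rest, about 14 mm with the bar fully down. A yellow arm 12 mm wide joins it to the hinge rod (8 mm thick, along x at y = 33, z = 30 mm; end brackets up to z = 34 mm at x = -97 and 19 mm).
- press_bar (a point): Middle of the upper face of the clip's press bar (moves with it): yellow, 104 mm along the holder's x (-91 to 13 mm), 30 mm wide (y 42 to 72 mm), long enough to slide a fingertip along while pressing. At rest it slopes up away from the bed by 0.35 rad, its middle 31 mm above the bench; fully down it is level, its upper face 22.5 mm above the bench, 2.5 mm above the bed.
- coupon: Flat copper test coupon, loose on the bed, 45 mm along its x, 36 mm along its y, 8 mm thick, 0.12 kg. Origin: centre of its underside; its x is nearly along the holder's x. It starts with its leading edge 5 to 17 mm short of the jaw, between the rails. Fully home its leading edge meets the end stop and its origin is at x = -0.5, y = 0, z = 20 mm in the holder's frame.
- nut_a: Brass flare nut, hexagon 25 mm over corners, 23 mm tall; origin at the centre of its underside. Bystander.
- nut_b: Another brass flare nut, same size. Bystander.
- tube_stub: Copper tube stub, 120 mm long along its x, 13 mm diameter, lying on the bench; origin below its middle. Bystander.
- jar: Blue glass desiccant jar with a steel cap, 72 mm diameter, 110 mm tall; origin at the centre of its underside. Bystander.
- gauge: Chrome pressure gauge lying on its back with fogged face up, 66 mm diameter, 29 mm tall, brass stem 52 mm long from its centre towards its -x; origin at the centre of its underside. Bystander.
Things that resemble listed ones, but are neither listed nor needed, are in the scene too. Of the things that look like the coupon, the largest one is meant.

How it is judged:
By the outcome, as a careful person would: the job done as asked, in the order asked, and still so for the second after the job is handed in, with the robot touching nothing.
It also fails if it takes over 38 s, if anything falls off the work surface, if the arm or the gripper's body presses on something with over 40 N, if the wrist force passes 120 N, or if a joint passes its speed limit or range.

## Robot

A 6-joint arm with a two-finger parallel gripper is mounted at the origin on the work surface. World frame = base frame: x ahead of the robot, y to its left, z up, the work surface at z = 0. Lengths are in mm, angles in degrees, forces in N, time in s.
With the tool pointing down it reaches from about 300 to 850 mm from the base axis. Payload 4.2 kg.
Tool frame: the origin (TCP) lies at the very end of the fingers, on their centre line; the grasp point (between the pads) lies env.pinch_z behind it (env.pinch_z is the distance from the TCP to the grasp point, in mm); z points along the fingers, y is the line along which they close (so a half turn about z gives the same grasp; the last joint's range is limited). The gripper opens to 91 mm and grips with 3 to 60 N. Pads are 32 mm wide; open, the fingers measure 118 mm over their backs; the gripper's body (76 mm by 178 mm) begins 60 mm behind the grasp point.
Start: joints at [-75.802, 18.312, 89.639, -0, 72.044, -1.146], TCP at [152.154, -554.52, 213.976] pointing down, gripper open.
Joint ranges: [-177.97, 177.97], [-48.28, 115.42], [12.27, 149.76], [-77.06, 257.06], [2.81, 150.46], [-146.56, 146.56]. Speed limits (degrees/s): [147.25, 147.25, 180, 180, 180, 180].

## Interface

Orientations are given as [roll, pitch, yaw] about the fixed x, y, z axes, in that order (R = Rz(yaw) Ry(pitch) Rx(roll)).
In Python, from workcell import state, vision, job_done, env gives the robot as it stands.
- The arm moves only by the tool servo_tool, never from a script. Its argument "rows" is a list of rows, each a list of 5 numbers: the shift along the tool's x, y, z scaled (see below), then the turn about the tool's z scaled (see below), then the opening, from 0 (shut) to 1 (fully open). A call has 1 to 20 rows; each row is the pose to reach, as a shift and turn from the pose commanded when the call began, along the tool's axes at that moment; what a row does not reach only later rows make up. The controller multiplies each number of a shift by 200 mm and each number of a turn by 90 degrees. A row lasts 1/12 s, in which the tool goes at most 41.7 mm and 7.16 degrees, less where a joint would pass 70% of its speed; a pose out of reach is approached as far as the arm can. A call with a number of a shift or a turn outside -1 to 1 is refused whole. A call with a gripper value outside its range is refused whole. The fingers move at their own pace and stop on an object; "force" is the grip in N (left out, the last holds). Time passes only in rows, so rows that repeat a pose let the fingers close. It gives the time, the measured TCP pose, the force, the opening and the grip force at its end, in the units of the state.
- state(): the state, without advancing time (a new reading comes with each control period).
- vision.grab_frame(name): name is "side" or "top"; returns the picture (384x512x3 uint8, red, green, blue); there is no depth.
- vision.camera_info(name): a dict with "vertical_fov" (degrees; the focal length in pixels is half the picture's height over the tangent of half this angle, whatever the lens; pixels are square), "cx", "cy" (the principal point, pixels), "T" (4x4, takes a point from camera to world coordinates). Camera axes: x right, y up, looking along -z (the intrinsics and any distortion apply to the point x, -y, -z); pixel columns grow to the right and rows downward; lengths in mm; the calibration is good to about 2 mm. A picture is of the moment at which its call begins. camera_info takes no time and is no camera call.
- job_done(): hands the job in; it is judged then, once.
The state is a dict: "time_s": time; "qpos": joint angles; "qvel": joint speeds; "effort": joint torques, N m; "ee_pos": TCP position; "ee_rot": TCP orientation; "force": force on the tool from outside, world axes, zero at the start; "torque": the same for the moment, N m; "gripper_width": finger opening in mm; "gripper_force": force on a finger pad.
Only numpy, scipy, OpenCV 4.12 (cv2) and the standard library are available. Lean on these libraries where they do the work, as an engineer would, in place of code of your own. Each camera call takes 0.05 s, during which the arm holds its last target. There are 200 camera calls.

## Working session

There is one attempt and no reset: what is moved stays moved. The work goes in short steps, Python scripts to look and compute and a tool call to move; the robot and the scene stay as the last step left them, time stands still between calls to the robot, and variables do not carry over. Pictures are saved under pics/ and viewed, at most 10 in all, crops included, and the job is handed in when it is done.

Besides the shell and the picture viewer there is one more tool, called as name(argument=value, ...) on one line, values as JSON. servo_tool: Moves the arm, as the interface text tells. Its arguments: {"type":"object","properties":{"rows":{"type":"array"},"force":{"type":"number"}},"required":["rows"]}

```bash
mkdir -p pics; ls; python3 - <<'E'
from workcell import state, vision, env
import cv2
print(state()); print(env.pinch_z)
for n in("side","top"):
    print(n,vision.camera_info(n))
    im=vision.grab_frame(n); cv2.imwrite(f"pics/{n}0.png",im[:,:,::-1])
E
```

```text
pics
{'time_s': 0.0, 'qpos': array([-7.58020648e+01,  1.83507440e+01,  8.97073751e+01,  6.62624811e-04,
        7.20442036e+01, -1.14535645e+00]), 'qvel': array([ 0.00393068, -0.07394216, -0.05791071, -0.05774162,  0.07156223,
       -0.00882574]), 'effort': array([-1.46188762e-03, -4.12465310e+01, -2.31974548e+01,  7.25170271e-02,
        4.59424895e-02, -1.48037807e-04]), 'ee_pos': array([ 152.02869197, -554.000908  ,  213.12271826]), 'ee_rot': array([-1.79897710e+02, -2.67517820e-03,  1.53430844e+01]), 'force': array([-0.1143602 ,  0.64264744, -0.57784936]), 'torque': array([ 0.03702058, -0.01147892, -0.03374431]), 'gripper_force': 0.0, 'gripper_width': 91.06536096713153}
18.8
side {'vertical_fov': 55.95255428370941, 'cx': 258.4590612539637, 'cy': 192.48272314877985, 'T': array([[ 9.46060180e-01,  1.71529736e-01, -2.74859393e-01,
         3.11798536e+02],
       [-3.23760614e-01,  5.32498118e-01, -7.82064460e-01,
        -8.17702696e+02],
       [ 1.22147988e-02,  8.28868689e-01,  5.59309837e-01,
         6.12797984e+02],
       [ 0.00000000e+00,  0.00000000e+00,  0.00000000e+00,
         1.00000000e+00]])}
top {'vertical_fov': 57.89888385325426, 'cx': 259.4461554897439, 'cy': 192.2831569832568, 'T': array([[ 1.03270687e-02,  9.95288011e-01, -9.64112410e-02,
         5.31445705e+02],
       [-9.99600723e-01,  7.73940927e-03, -2.71752964e-02,
        -1.59037697e+00],
       [-2.63010807e-02,  9.66533873e-02,  9.94970540e-01,
         8.35191824e+02],
       [ 0.00000000e+00,  0.00000000e+00,  0.00000000e+00,
         1.00000000e+00]])}
```

View pics/side0.png

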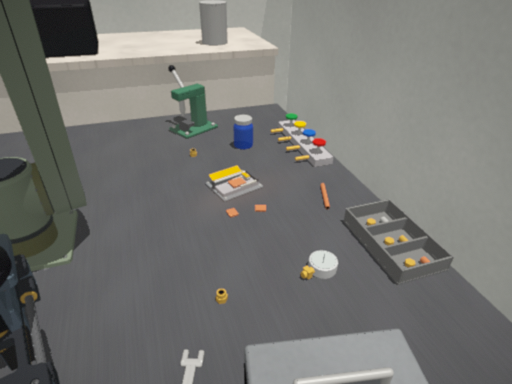

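View pics/top0.png

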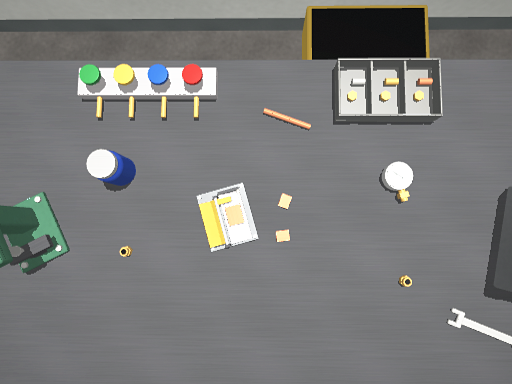

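The side view shows the holder near (235,182). The top view shows it near (228,217). Three things could be taken for the coupon, at top-view pixels (235,215) on the bed and (285,201) and (283,236) on the bench. By the description I choose (235,215), which is the largest and lies on the bed. A close crop will check that.

```bash
cat > h.py <<'E'
import numpy as np, cv2
from workcell import state, vision, env
def ray(n,u,v):
    c=vision.camera_info(n); f=192/np.tan(np.radians(c["vertical_fov"]/2))
    d=c["T"][:3,:3]@np.array([(u-c["cx"])/f,-(v-c["cy"])/f,-1.]); return c["T"][:3,3],d
def plane(n,u,v,z):
    o,d=ray(n,u,v); return o+d*(z-o[2])/d[2]
def proj(n,p):
    c=vision.camera_info(n); f=192/np.tan(np.radians(c["vertical_fov"]/2))
    q=c["T"][:3,:3].T@(np.asarray(p,float)-c["T"][:3,3]); return np.array([c["cx"]-f*q[0]/q[2],c["cy"]+f*q[1]/q[2]])
E
python3 - <<'E'
from h import *
t=cv2.imread("pics/top0.png"); s=cv2.imread("pics/side0.png")
a=cv2.resize(t[178:256,185:300],None,fx=6.5,fy=6.5,interpolation=cv2.INTER_CUBIC)
cv2.imwrite("pics/topc.png",a)
b=cv2.resize(s[155:220,195:280],None,fx=9,fy=9,interpolation=cv2.INTER_CUBIC); cv2.imwrite("pics/sidec.png",b)
hsv=cv2.cvtColor(t,cv2.COLOR_BGR2HSV)
for nm,lo,hi,z in (("cu",(5,80,80),(18,255,255),28),("ye",(20,150,120),(32,255,255),30)):
    m=cv2.inRange(hsv,lo,hi)
    cs,_=cv2.findContours(m,0,1)
    for c in cs:
        (x,y),wh,an=cv2.minAreaRect(c)
        if 180<x<300 and 170<y<260 and cv2.contourArea(c)>8: print(nm,x,y,wh,an,plane("top",x,y,z).round(1),[plane("top",*q,z)[:2].round(1).tolist() for q in cv2.boxPoints(((x,y),wh,an))])
E
```

```text
ye 217.21559143066406 222.07632446289062 (43.934078216552734, 3.53357195854187) 74.98163604736328 [539.3 117.7  30. ] [[587.4, 136.1], [589.6, 128.1], [491.8, 99.5], [489.6, 107.4]]
```

View pics/topc.png

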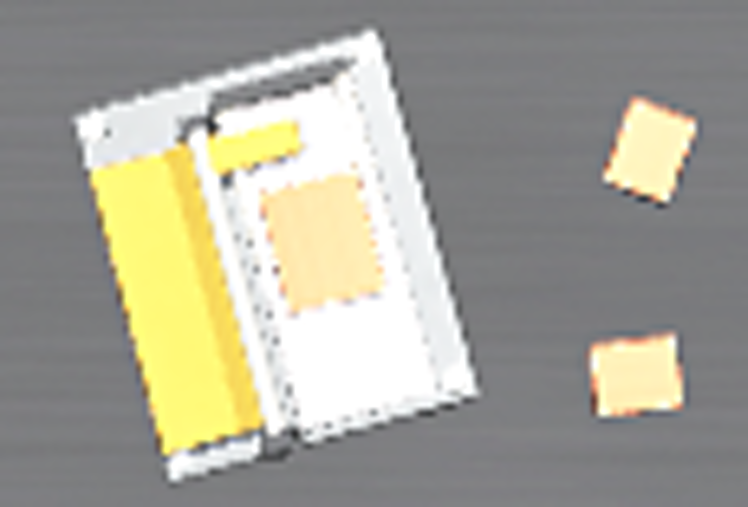

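View pics/sidec.png

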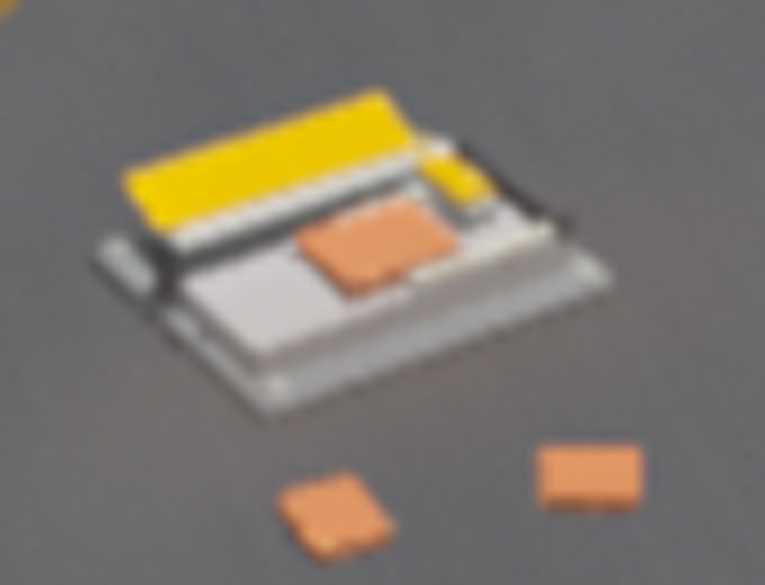

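The top crop shows the coupon on the bed, with crop corners (262,188), (362,175), (380,290) and (295,312). It is clearly larger than the two loose plates. The yellow bar runs from (92,170) to (165,452) in crop pixels. The side crop confirms it: the coupon sits on the bed, short of the jaw.

```bash
cat >> h.py <<'E'
def fit(H,W):
    H=np.array(H,float);W=np.array(W,float);a=H-H.mean(0);b=W-W.mean(0)
    th=np.arctan2((a[:,0]*b[:,1]-a[:,1]*b[:,0]).sum(),(a*b).sum())
    R=np.array([[np.cos(th),-np.sin(th)],[np.sin(th),np.cos(th)]]); t=W.mean(0)-R@H.mean(0)
    return th,R,t,(H@R.T+t-W)
E
python3 - <<'E'
from h import *
T=lambda x,y:((x+.5)/6.5-.5+185,(y+.5)/6.5-.5+178)
S=lambda x,y:((x+.5)/9-.5+195,(y+.5)/9-.5+155)
B={(13,72.2,36.3):((92,170),(380,90)),(-91,72.2,36.3):((165,452),(123,178)),(13,44,26):((165,148),None),(-91,44,26):((245,430),None)}
H=[];W={"top":[],"side":[]};HS=[]
for k,(t,s) in B.items():
    H.append(k[:2]);W["top"].append(plane("top",*T(*t),k[2])[:2])
    if s: HS.append(k[:2]);W["side"].append(plane("side",*S(*s),k[2])[:2])
for n,h in(("top",H),("side",HS)):
    th,R,t,e=fit(h,W[n]);print(n,np.degrees(th),t,e.round(1).tolist())
    if n=="top":
        RR,tt=R,t
loc=lambda p:(RR.T@(p[:2]-tt)).round(1)
print("coupon top",[loc(plane("top",*T(*q),28)) for q in((262,188),(362,175),(380,290),(295,312))])
print("coupon side",[loc(plane("side",*S(*q),28)) for q in((415,195),(460,240),(355,280),(298,237))])
print("base top",[loc(plane("top",*T(*q),8)) for q in((78,118),(372,32),(475,392),(172,478))])
print("base side",[loc(plane("side",*S(*q),8)) for q in((100,245),(270,410),(612,275))])
print("arm low edge",[loc(plane("top",*T(*q),36)) for q in((220,172),(300,150),(300,122))])
s=state(); d=np.append(tt,0)
print(s["ee_pos"],s["ee_rot"])
E
```

```text
top 16.694454326919455 [589.67919644  89.21774913] [[0.3, 1.5], [-0.2, 0.1], [-0.5, -1.4], [0.4, -0.2]]
side 17.55153113572122 [589.56103166  88.74592863] [[-0.5, -0.2], [0.5, 0.2]]
coupon top [array([-10.1,  15.1]), array([-15.6, -20.7]), array([-57. , -15.7]), array([-56. ,  15.6])]
coupon side [array([-9.5, 16.2]), array([-13. , -16.6]), array([-55.3, -17.5]), array([-56.9,  15.8])]
base top [array([35.7, 75.8]), array([ 36. , -37.5]), array([-101.5,  -37.5]), array([-100.9,   77.1])]
base side [array([-100. ,   77.7]), array([-102.9,  -40.7]), array([ 35. , -38.3])]
arm low edge [array([-1.1, 27.1]), array([-1.5, -2.4]), array([ 8.1, -5.1])]
[ 152.03543398 -554.07833912  213.20545505] [-1.79909140e+02 -9.45351899e-04  1.53423283e+01]
```

servo_tool(rows=[[0.1, -0.15, 0, 0, 0.51], [0.2, -0.3, 0, 0, 0.51], [0.3, -0.45, 0, 0, 0.51], [0.4, -0.6, 0, 0, 0.51], [0.5, -0.75, 0, 0, 0.51], [0.6, -0.89, 0, 0, 0.51], [0.6, -0.89, 0, 0, 0.51]])

```text
time_s: 0.68
ee_pos: [221.1, -345.5, 213.6]
ee_rot: [-179.8, -0.1, 15.5]
force: [-0.9, 0.3, 0.4]
gripper_width: 47.6
gripper_force: 0.0
```

servo_tool(rows=[[0.14, -0.13, 0, 0, 0.51], [0.28, -0.26, 0, 0, 0.51], [0.42, -0.39, 0, 0, 0.51], [0.56, -0.52, 0, 0, 0.51], [0.7, -0.65, 0, 0, 0.51], [0.84, -0.78, 0, 0, 0.51], [0.98, -0.89, 0, 0, 0.51], [0.98, -0.89, 0, 0, 0.51]])

```text
time_s: 1.35
ee_pos: [365.7, -123.7, 214.0]
ee_rot: [-179.9, -0.1, 15.7]
force: [-0.4, -1.1, -0.1]
gripper_width: 46.3
gripper_force: 0.0
```

servo_tool(rows=[[0.14, -0.13, 0, 0, 0.51], [0.28, -0.26, 0, 0, 0.51], [0.42, -0.39, 0, 0, 0.51], [0.56, -0.52, 0.1, 0, 0.51], [0.7, -0.65, 0.2, -0.005, 0.51], [0.84, -0.78, 0.35, -0.01, 0.51], [0.97, -0.88, 0.5, -0.016, 0.51], [0.97, -0.88, 0.5, -0.016, 0.51], [0.97, -0.88, 0.5, -0.016, 0.51]])

```text
time_s: 2.1
ee_pos: [502.8, 93.9, 111.0]
ee_rot: [-180.0, 0.3, 16.9]
force: [0.4, -0.7, -0.3]
gripper_width: 46.6
gripper_force: 0.0
```

servo_tool(rows=[[0, 0, 0.1, 0, 0.51], [0, 0, 0.2, 0, 0.51], [0, 0, 0.31, 0, 0.51], [0, 0, 0.31, 0, 0.51], [0, 0, 0.31, 0, 0.51]])

```text
time_s: 2.52
ee_pos: [502.7, 91.9, 52.5]
ee_rot: [180.0, 0.1, 16.7]
force: [-0.2, -0.2, -0.3]
gripper_width: 46.1
gripper_force: 0.0
```

```bash
python3 - <<'E'
from h import *
s=state();print(s["ee_pos"],s["ee_rot"],s["force"],s["gripper_width"],s["time_s"])
a=[]
for n,(u0,v0) in(("top",(185,178)),("side",(195,150))):
    im=vision.grab_frame(n)[:,:,::-1]; cv2.imwrite(f"pics/{n}1.png",im)
    a.append(cv2.resize(im[v0:v0+78,u0:u0+90],None,fx=4.4,fy=4.4,interpolation=cv2.INTER_CUBIC))
cv2.imwrite("pics/c1.png",np.hstack(a))
E
```

```text
[502.72474721  91.92948876  52.45067   ] [1.79982006e+02 7.22135322e-02 1.66993359e+01] [-0.18868002 -0.24644288 -0.25326419] 46.13362344908395 2.5167
```

View pics/c1.png

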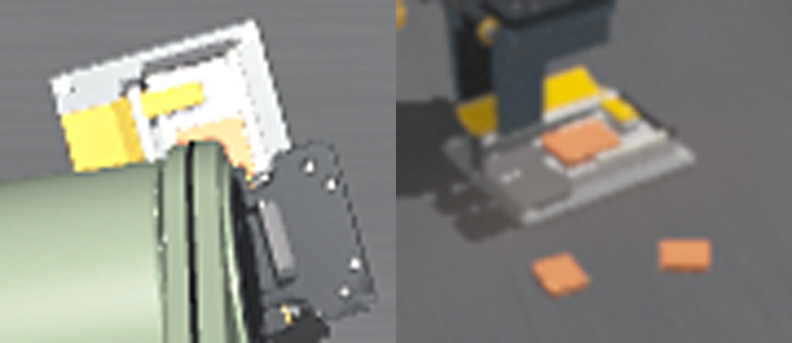

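The side view shows the near finger above the bed behind the coupon, with its tip at about (520,135) in the crop. The far finger is over the yellow bar. Next I descend gently onto the bar.

servo_tool(rows=[[0, -0.01, 0.03, 0, 0.51], [0, -0.01, 0.06, 0, 0.51], [0, -0.01, 0.08, 0, 0.51], [0, -0.01, 0.095, 0, 0.51], [0, -0.01, 0.11, 0, 0.51], [0, -0.01, 0.12, 0, 0.51], [0, -0.01, 0.13, 0, 0.51], [0, -0.01, 0.135, 0, 0.51], [0, -0.01, 0.135, 0, 0.51], [0, -0.01, 0.135, 0, 0.51]])

```text
time_s: 3.45
ee_pos: [502.6, 95.2, 25.2]
ee_rot: [180.0, 0.0, 16.8]
force: [-2.0, -1.2, 4.1]
gripper_width: 46.1
gripper_force: 2.6
```

servo_tool(rows=[[0, 0, 0.005, 0, 0.51], [0, 0, 0.01, 0, 0.51], [0, 0, 0.013, 0, 0.51], [0, 0, 0.013, 0, 0.51], [0, 0, 0.013, 0, 0.51]])

```text
time_s: 3.87
ee_pos: [502.7, 94.7, 22.9]
ee_rot: [179.9, 0.0, 16.8]
force: [-2.4, -3.0, 7.2]
gripper_width: 46.1
gripper_force: 3.7
```

servo_tool(rows=[[0.01, 0, 0.013, 0, 0.51], [0.02, 0, 0.013, 0, 0.51], [0.03, 0, 0.013, 0, 0.51], [0.04, 0, 0.013, 0, 0.51], [0.05, 0, 0.013, 0, 0.51], [0.06, 0, 0.013, 0, 0.51], [0.07, 0, 0.013, 0, 0.51], [0.08, 0, 0.013, 0, 0.51], [0.09, 0, 0.013, 0, 0.51], [0.1, 0, 0.013, 0, 0.51], [0.11, 0, 0.013, 0, 0.51], [0.12, 0, 0.013, 0, 0.51], [0.13, 0, 0.013, 0, 0.51], [0.14, 0, 0.013, 0, 0.51], [0.15, 0, 0.013, 0, 0.51], [0.15, 0, 0.013, 0, 0.51], [0.15, 0, 0.013, 0, 0.51]])

```text
time_s: 5.28
ee_pos: [521.9, 101.6, 21.7]
ee_rot: [-179.9, 1.1, 16.9]
force: [-22.9, -7.5, 37.2]
gripper_width: 46.4
gripper_force: 18.2
```

The last call pressed 2.6 mm too deep, because shifts count from the pose at the start of the call. I'll ease the tool up so the bar is only held down.

servo_tool(rows=[[-0.04, 0, -0.004, 0, 0.51], [-0.04, 0, -0.008, 0, 0.51], [-0.04, 0, -0.011, 0, 0.51], [-0.04, 0, -0.012, 0, 0.51], [-0.04, 0, -0.012, 0, 0.51], [-0.04, 0, -0.012, 0, 0.51]])

```text
time_s: 5.78
ee_pos: [521.7, 101.4, 22.5]
ee_rot: [-180.0, 0.2, 16.8]
force: [-5.8, -1.2, 9.7]
gripper_width: 46.4
gripper_force: 4.9
```

servo_tool(rows=[[0.01, 0, 0, 0, 0.51], [0.02, 0, 0, 0, 0.51], [0.03, 0, 0, 0, 0.51], [0.04, 0, 0, 0, 0.51], [0.05, 0, 0, 0, 0.51], [0.06, 0, 0, 0, 0.51], [0.07, 0, 0, 0, 0.51], [0.08, 0, 0, 0, 0.51], [0.08, 0, 0, 0, 0.51], [0.08, 0, 0, 0, 0.51]])

```text
time_s: 6.62
ee_pos: [535.5, 105.6, 22.5]
ee_rot: [-180.0, 0.4, 16.8]
force: [-8.3, -2.3, 12.7]
gripper_width: 46.7
gripper_force: 6.7
```

```bash
python3 - <<'E'
from h import *
s=state();print(s["ee_pos"],s["force"])
a=[]
for n,(u0,v0) in(("top",(185,178)),("side",(195,150))):
    im=vision.grab_frame(n)[:,:,::-1]; cv2.imwrite(f"pics/{n}2.png",im)
    a.append(cv2.resize(im[v0:v0+68,u0:u0+78],None,fx=5.1,fy=5.1,interpolation=cv2.INTER_CUBIC))
cv2.imwrite("pics/c2.png",np.hstack(a))
E
```

```text
[535.46383853 105.56159073  22.49976315] [-8.29657321 -2.33544949 12.74873517]
```

View pics/c2.png

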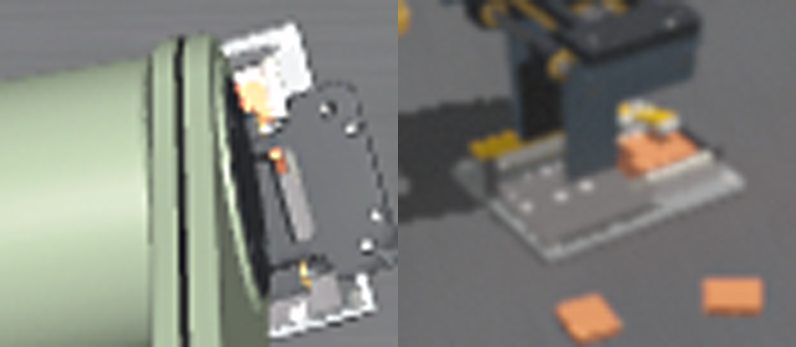

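The side view shows the coupon against the finger, at crop (655,150), passing under the raised yellow arm. The bar is level. About 8 mm remain.

servo_tool(rows=[[0.01, 0, 0, 0, 0.51], [0.02, 0, 0, 0, 0.51], [0.025, 0, 0, 0, 0.51], [0.03, 0, 0, 0, 0.51], [0.03, 0, 0, 0, 0.51], [0.03, 0, 0, 0, 0.51]])

```text
time_s: 7.22
ee_pos: [541.0, 107.2, 22.6]
ee_rot: [-180.0, 0.5, 16.8]
force: [-9.2, -3.8, 13.9]
gripper_width: 46.4
gripper_force: 6.9
```

servo_tool(rows=[[0.004, 0, 0, 0, 0.51], [0.008, 0, 0, 0, 0.51], [0.01, 0, 0, 0, 0.51], [0.01, 0, 0, 0, 0.51], [0.01, 0, 0, 0, 0.51]])

```text
time_s: 7.63
ee_pos: [541.1, 107.2, 22.5]
ee_rot: [-180.0, 0.7, 16.9]
force: [-12.0, -4.4, 16.8]
gripper_width: 46.6
gripper_force: 8.5
```

servo_tool(rows=[[0, 0, -0.002, 0, 0.51], [0, 0, -0.004, 0, 0.51], [0.003, 0, -0.004, 0, 0.51], [0.006, 0, -0.004, 0, 0.51], [0.01, 0, -0.004, 0, 0.51], [0.01, 0, -0.004, 0, 0.51], [0.01, 0, -0.004, 0, 0.51]])

```text
time_s: 8.22
ee_pos: [541.9, 107.4, 22.6]
ee_rot: [-180.0, 0.8, 16.8]
force: [-12.4, -4.8, 14.3]
gripper_width: 46.1
gripper_force: 9.3
```

servo_tool(rows=[[0, 0, -0.002, 0, 0.51], [0, 0, -0.004, 0, 0.51], [0.004, 0, -0.004, 0, 0.51], [0.008, 0, -0.004, 0, 0.51], [0.012, 0, -0.004, 0, 0.51], [0.015, 0, -0.004, 0, 0.51], [0.015, 0, -0.004, 0, 0.51], [0.015, 0, -0.004, 0, 0.51]])

```text
time_s: 8.88
ee_pos: [542.1, 107.5, 22.7]
ee_rot: [-179.9, 1.2, 16.8]
force: [-15.7, -7.0, 14.5]
gripper_width: 46.8
gripper_force: 10.7
```

```bash
python3 - <<'E'
from h import *
s=state();print(s["ee_pos"],s["force"])
im=vision.grab_frame("side")[:,:,::-1]; cv2.imwrite("pics/side3.png",im)
cv2.imwrite("pics/c3.png",cv2.resize(im[155:205,205:280],None,fx=10,fy=10,interpolation=cv2.INTER_CUBIC))
E
```

```text
[542.13364485 107.52452747  22.69750042] [-15.72558887  -7.02795134  14.45136892]
```

View pics/c3.png

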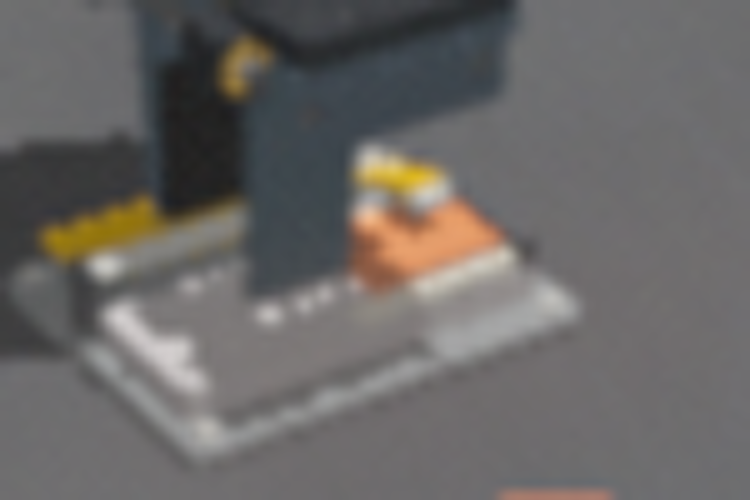

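The side view shows the coupon's leading corner at crop (505,238), up by the dark stop, with the jaw above the coupon. The trailing corner is at (375,290). I'll check those positions.

```bash
python3 - <<'E'
from h import *
th=np.radians(16.7);R=np.array([[np.cos(th),-np.sin(th)],[np.sin(th),np.cos(th)]]);t=np.array([589.7,89.2])
S=lambda x,y:((x+.5)/10-.5+205,(y+.5)/10-.5+155)
for q in((505,238),(465,197),(375,292)): print(q,(R.T@(plane("side",*S(*q),28)[:2]-t)).round(1))
print((R.T@(state()["ee_pos"][:2]-t)).round(1))
s=(542.1,107.5)
E
```

```text
(505, 238) [ 20.  -19.2]
(465, 197) [23.7  7.8]
(375, 292) [-29.8 -22.2]
[-40.3  31.2]
```

servo_tool(rows=[[-0.015, 0, 0, 0, 0.51], [-0.03, 0, 0, 0, 0.51], [-0.045, 0, 0, 0, 0.51], [-0.06, 0, 0, 0, 0.51], [-0.07, 0, 0, 0, 0.51], [-0.07, 0, 0, 0, 0.51], [-0.07, 0, 0, 0, 0.51]])

```text
time_s: 9.52
ee_pos: [540.2, 106.6, 24.6]
ee_rot: [180.0, -0.3, 16.8]
force: [1.5, 1.6, 6.1]
gripper_width: 46.7
gripper_force: 2.5
```

servo_tool(rows=[[-0.01, 0, -0.01, 0, 0.51], [-0.02, 0, -0.02, 0, 0.51], [-0.02, 0, -0.03, 0, 0.51], [-0.02, 0, -0.045, 0, 0.51], [-0.02, 0, -0.06, 0, 0.51], [-0.02, 0, -0.08, 0, 0.51], [-0.02, 0, -0.13, 0, 0.51], [-0.02, 0, -0.2, 0, 0.51], [-0.02, 0, -0.3, 0, 0.51], [-0.02, 0, -0.45, 0, 0.51], [-0.02, 0, -0.6, 0, 0.51], [-0.02, 0, -0.75, 0, 0.51], [-0.02, 0, -0.9, 0, 0.51], [-0.02, 0, -0.9, 0, 0.51]])

```text
time_s: 10.68
ee_pos: [537.5, 105.5, 210.9]
ee_rot: [179.9, -0.7, 16.8]
force: [0.8, 0.1, 1.6]
gripper_width: 46.7
gripper_force: 0.0
```

servo_tool(rows=[[-0.15, 0.15, 0, 0, 0.51], [-0.3, 0.3, 0, 0, 0.51], [-0.45, 0.45, 0, 0, 0.51], [-0.6, 0.6, 0, 0, 0.51], [-0.75, 0.75, 0, 0, 0.51], [-0.9, 0.9, 0, 0, 0.51], [-0.9, 0.9, 0, 0, 0.51], [-0.9, 0.9, 0, 0, 0.51]])

```text
time_s: 11.35
ee_pos: [412.7, -120.9, 204.2]
ee_rot: [180.0, -0.0, 16.5]
force: [-0.8, 0.4, 0.1]
gripper_width: 46.3
gripper_force: 0.0
```

```bash
python3 - <<'E'
from h import *
a=[]
for n,(u0,v0) in(("top",(190,178)),("side",(200,150))):
    im=vision.grab_frame(n)[:,:,::-1]; cv2.imwrite(f"pics/{n}4.png",im)
    a.append(cv2.resize(im[v0:v0+78,u0:u0+80],None,fx=5,fy=5,interpolation=cv2.INTER_CUBIC))
cv2.imwrite("pics/c4.png",np.hstack(a)); print(state()["time_s"],state()["ee_pos"])
E
```

```text
11.45 [ 414.18296322 -119.01901553  204.01844643]
```

View pics/c4.png

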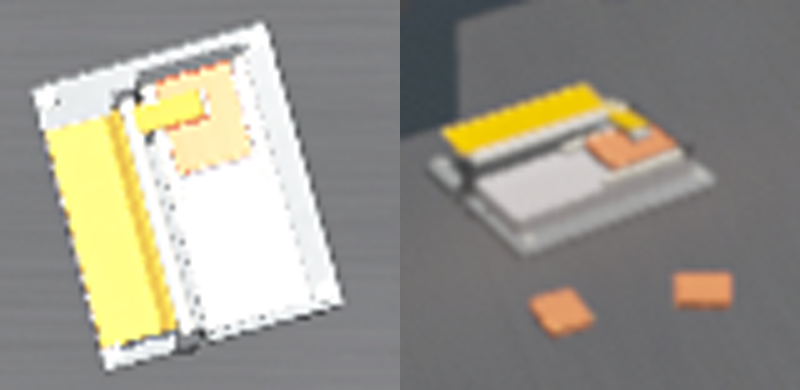

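The top view shows the coupon under the clip arm and up against the dark stop, with crop corners (157,78), (233,61), (251,157) and (180,174). The bar has sprung back part way. I'll check how far home the coupon is.

```bash
python3 - <<'E'
from h import *
th=np.radians(16.7);R=np.array([[np.cos(th),-np.sin(th)],[np.sin(th),np.cos(th)]]);t=np.array([589.7,89.2])
S=lambda x,y:((x+.5)/5-.5+190,(y+.5)/5-.5+178)
P=[(R.T@(plane("top",*S(*q),28)[:2]-t)).round(1) for q in((157,78),(233,61),(251,157),(180,174))]
print(P,np.mean(P,0))
# colour profile along holder x at y=-10 (top picture), and side
for n in("top","side"):
  im=cv2.imread(f"pics/{n}4.png")
  for y in(-13,-9):
    print(n,y)
    for x in range(-32,32,2):
        u,v=proj(n,np.append(R@[x,y]+t,28)); print(x,cv2.getRectSubPix(im,(1,1),(float(u),float(v)))[0,0].tolist(),end=" ")
    print()
E
```

```text
[array([22.5, 15.5]), array([ 20.2, -20.9]), array([-25.4, -16.8]), array([-23.8,  17.2])] [-1.625 -1.25 ]
top -13
-32 [255, 255, 255] -30 [255, 255, 255] -28 [255, 255, 255] -26 [244, 247, 254] -24 [212, 229, 253] -22 [176, 235, 255] -20 [185, 241, 255] -18 [187, 242, 255] -16 [186, 242, 255] -14 [186, 242, 255] -12 [186, 242, 255] -10 [186, 242, 255] -8 [186, 242, 255] -6 [185, 241, 255] -4 [185, 241, 255] -2 [186, 241, 255] 0 [186, 241, 255] 2 [186, 241, 255] 4 [185, 241, 255] 6 [184, 241, 255] 8 [185, 241, 255] 10 [185, 241, 255] 12 [184, 241, 255] 14 [184, 240, 255] 16 [185, 241, 255] 18 [182, 241, 255] 20 [164, 219, 247] 22 [147, 158, 194] 24 [147, 146, 148] 26 [144, 142, 139] 28 [184, 183, 181] 30 [246, 246, 245] 
top -9
-32 [255, 255, 255] -30 [255, 255, 255] -28 [255, 255, 255] -26 [228, 226, 232] -24 [192, 230, 244] -22 [179, 238, 255] -20 [185, 242, 255] -18 [186, 241, 255] -16 [186, 241, 255] -14 [185, 241, 255] -12 [184, 240, 255] -10 [185, 240, 255] -8 [185, 241, 255] -6 [184, 240, 255] -4 [183, 240, 255] -2 [183, 240, 255] 0 [184, 240, 255] 2 [184, 240, 255] 4 [184, 24
[... 795 characters left out ...]
39] 24 [105, 107, 117] 26 [110, 110, 113] 28 [114, 112, 112] 30 [113, 112, 113] 
side -9
-32 [149, 153, 167] -30 [122, 135, 164] -28 [105, 129, 174] -26 [102, 139, 195] -24 [106, 152, 215] -22 [110, 159, 227] -20 [111, 160, 230] -18 [111, 160, 231] -16 [110, 160, 230] -14 [110, 160, 230] -12 [110, 158, 230] -10 [110, 158, 230] -8 [109, 157, 228] -6 [107, 155, 226] -4 [107, 155, 224] -2 [107, 156, 225] 0 [109, 156, 226] 2 [110, 156, 226] 4 [110, 156, 226] 6 [109, 156, 225] 8 [107, 155, 225] 10 [108, 156, 226] 12 [108, 157, 228] 14 [105, 152, 223] 16 [101, 145, 215] 18 [96, 130, 192] 20 [94, 116, 165] 22 [99, 111, 140] 24 [104, 108, 123] 26 [109, 109, 114] 28 [112, 110, 112] 30 [114, 112, 113]
```

```bash
python3 - <<'E'
from h import *
th=np.radians(16.7);R=np.array([[np.cos(th),-np.sin(th)],[np.sin(th),np.cos(th)]]);t=np.array([589.7,89.2])
im=cv2.imread("pics/top4.png").astype(np.float32)
def cross(xs,y,ch,lev,z=28):
    p=[cv2.getRectSubPix(im,(1,1),tuple(map(float,proj("top",np.append(R@[x,y]+t,z)))))[0,0][ch] for x in xs]
    i=np.where(np.diff(np.array(p)<lev))[0]; return xs[i[0]] if len(i) else np.nan
ys=np.arange(-14,15,1.); tr=np.array([cross(np.arange(-34,-16,.2),y,0,222) for y in ys])
ys2=np.arange(-16,-8,1.); ld=np.array([cross(np.arange(14,28,.2),y,2,215) for y in ys2])
k=~np.isnan(tr); c=np.polyfit(ys[k],tr[k],1); print("trail",tr.round(1),"x0",c[1],"skew deg",np.degrees(-c[0]))
print("lead",ld.round(1))
print("base lower edge/upper edge yaw check: base earlier -0.3 deg")
E
```

```text
Traceback (most recent call last):
  File "h.py", line 9, in proj
    c=vision.camera_info(n); f=192/np.tan(np.radians(c["vertical_fov"]/2))
ValueError: time passes only in moves, steps and waits
```

```bash
python3 - <<'E'
from h import *
th=np.radians(16.7);R=np.array([[np.cos(th),-np.sin(th)],[np.sin(th),np.cos(th)]]);t=np.array([589.7,89.2])
C=vision.camera_info("top"); vision.camera_info=lambda n:C
im=cv2.imread("pics/top4.png").astype(np.float32)
def cross(xs,y,ch,lev):
    p=[cv2.getRectSubPix(im,(1,1),tuple(map(float,proj("top",np.append(R@[x,y]+t,28)))))[0,0][ch] for x in xs]
    i=np.where(np.diff(np.array(p)<lev))[0]; return xs[i[0]] if len(i) else np.nan
ys=np.arange(-14,15,1.); tr=np.array([cross(np.arange(-34,-16,.2),y,0,222) for y in ys])
ld=[cross(np.arange(14,28,.2),y,2,215) for y in np.arange(-16,-8,1.)]
k=~np.isnan(tr); c=np.polyfit(ys[k],tr[k],1); print(tr.round(1),c[1],np.degrees(-c[0])); print(np.round(ld,1))
E
```

```text
[-24.8 -24.6 -24.8 -25.2 -25.6 -25.8 -25.8 -25.6 -25.2 -24.6 -24.  -23.8
 -24.4 -25.  -25.4 -25.6 -25.6 -25.2 -24.6 -24.  -23.4 -24.2 -25.6 -25.8
 -25.6 -24.8 -25.  -25.6 -25.8] -25.013793103448155 0.26531050611969115
[21.4 21.6 21.6 21.2 20.8 20.8 21.  21.2]
```

The coupon's trailing edge is square to the stop, within 0.3°. The leading edge is at the stop within calibration error, and the push ended on a firm stop. Handing in.

```bash
python3 -c "
from workcell import job_done; print(job_done())"
```

```text
the job is handed in; nothing more can be done
None
```

I pushed the coupon home against the end stop with the clip bar held down, then released the clip onto it and moved the arm clear; the job is handed in at about 11.5 s, and one over-deep press briefly put 37 N on the bar.

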